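Make up the lead-screw kit and the wheel-drive kit for the lab class

TASK

Make up two lab kits from the stock on the bench mat: the large stepper motor, the pillow-block bearing and the shaft coupling go in the three-compartment tray (motor in the middle compartment, pillow block in the widest, coupling in the narrowest), and the small stepper motor and the larger of the two wheels go in the two-compartment tray (wheel in the wider compartment, motor in the narrower). Set each part down on the floor of its compartment the same way up as it stood in the stock, without dropping it, and leave the spur gear, the smaller wheel and the flange bearing where they are.

Things in the scene. Friction and masses are not known exactly. Their poses are not given: they have to be found in the camera images.
- tray_three: Kit tray with three compartments: shallow, light-grey plastic, 126 mm (x) by 230 mm (y). Loose. Floor, walls and dividers 3 mm thick, walls 16 mm high in all. Compartments side by side along its y axis, each 120 mm long in x. Origin: centre of underside, z up. Centres: widest (100 mm in y) at y = -62.0 mm, middle (68 mm) at +25.0 mm, narrowest (50 mm) at +87.0 mm.
- tray_two: Kit tray with two compartments: same plastic, 126 mm (x) by 149 mm (y). Loose. Floor, walls and dividers 3 mm thick, walls 16 mm high in all. Compartments side by side along its y axis, each 120 mm long in x. Origin: centre of underside, z up. Centres: wider (86 mm in y) at y = -28.5 mm, narrower (54 mm) at +44.5 mm. A hex driver, 21 mm thick, lies on the mat between the trays.
- motor_large: Origin: centre of its underside, z up. Large stepper motor, standing shaft up: square body 42 x 42 mm, 40 mm high (aluminium end caps, black middle), 5 mm shaft on the z axis reaching 62 mm above the underside; 0.22 to 0.34 kg. Sides parallel to its x and y axes, all four flat and free to grip.
- motor_small: Origin: centre of its underside, z up. Small stepper motor, standing shaft up: square body 28 x 28 mm, 32 mm high, same look, 5 mm shaft on the z axis reaching 50 mm above the underside; about 0.12 kg. Sides parallel to its x and y axes, all four free to grip.
- pillow_block: Origin: centre of its underside, z up. Pillow-block bearing, light-grey casting standing on its foot: 16 mm thick along its x axis (grip across this), foot 70 mm long along its y axis and 8 mm high, a round-topped hump 34 mm wide in the middle reaching 36 mm above the underside, with a steel ring and 12 mm bore along x; 0.14 kg.
- coupling: Origin: centre of its underside, z up. Shaft coupling: plain aluminium cylinder 25 mm in diameter and 30 mm high, standing on end, with fine dark cuts round the middle; 35 g.
- wheel_large: Origin: centre of its underside, z up. Larger of the two wheels: black rubber tyre 58 mm in diameter, 26 mm thick, lying flat, white five-hole rim; its hub face stands 2 mm proud on top; about 60 g.
- wheel_small: Origin: centre of its underside, z up. Smaller wheel, stays in the stock: same look, 39 mm in diameter, 18 mm thick, lying flat.
- spur_gear: Origin: centre of its underside, z up. Brass spur gear, stays in the stock: 48 mm in diameter, 10 mm thick, hub on top to 19 mm, lying flat.
- flange_bearing: Origin: centre of its underside, z up. Flange bearing, stays in the stock: light-grey casting lying flat, 62 mm long along its y axis, 36 mm wide, 15 mm high, with two bolt ears. A roll of paper tape (60 mm wide, 19 mm high, not listed) lies in the stock too; stock pieces are about 12 cm apart, on a mat 2 mm above the bench.
Things that resemble listed ones, but are neither listed nor needed, are in the scene too. What is shaped like the wheel_large but orange or purple is not meant.

How it is judged:
At the end, for the whole second after the job is handed in: Each of the five parts stands on the floor of its own compartment of the right tray, inside that compartment's walls, within 0.12 rad of upright as it stood in the stock, released and at rest (under 0.02 m/s); both trays lie flat (within 0.05 rad) (x of motor_large in the frame of tray_three between -0.054 and 0.054 m and y of motor_large in the frame of tray_three between 0.011 and 0.039 m and z of motor_large in the frame of tray_three between 0 and 0.0065 m and angle between each of motor_large, pillow_block, coupling, motor_small, wheel_large's own z axis and vertical below 0.12 rad and linear speed of each of motor_large, pillow_block, coupling, motor_small, wheel_large below 0.02 m/s and x of pillow_block in the frame of tray_three between -0.054 and 0.054 m and y of pillow_block in the frame of tray_three between -0.105 and -0.019 m and z of pillow_block in the frame of tray_three between 0 and 0.0065 m and x of coupling in the frame of tray_three between -0.054 and 0.054 m and y of coupling in the frame of tray_three between 0.0735 and 0.1005 m and z of coupling in the frame of tray_three between 0 and 0.0065 m and x of motor_small in the frame of tray_two between -0.054 and 0.054 m and y of motor_small in the frame of tray_two between 0.0305 and 0.0585 m and z of motor_small in the frame of tray_two between 0 and 0.0065 m and x of wheel_large in the frame of tray_two between -0.054 and 0.054 m and y of wheel_large in the frame of tray_two between -0.0435 and -0.0135 m and z of wheel_large in the frame of tray_two between 0 and 0.0065 m and angle between each of tray_three, tray_two's own z axis and vertical below 0.05 rad); the robot touches nothing.
It fails at once if one of the five parts is dropped (falls freely more than about 2 cm) ((linear speed of motor_large above 0.6 m/s and contact force between motor_large and anything else below 0.02 N) or (linear speed of pillow_block above 0.6 m/s and contact force between pillow_block and anything else below 0.02 N) or (linear speed of coupling above 0.6 m/s and contact force between coupling and anything else below 0.02 N) or (linear speed of motor_small above 0.6 m/s and contact force between motor_small and anything else below 0.02 N) or (linear speed of wheel_large above 0.6 m/s and contact force between wheel_large and anything else below 0.02 N)).
It fails at once if the spur gear, the smaller wheel or the flange bearing is moved more than 25 mm (distance of any of spur_gear, wheel_small, flange_bearing from where it was at the start of the episode above 0.025 m).
It also fails if it takes over 122 s, if anything falls off the work surface, if the arm or the gripper's body presses on something with over 40 N, if the wrist force passes 120 N, or if a joint passes its speed limit or range.

ROBOT

A 7-joint arm with a two-finger parallel gripper is mounted at the origin on the work surface. World frame = base frame: x ahead of the robot, y to its left, z up, the work surface at z = 0. Lengths are in m, angles in rad, forces in N, time in s.
With the tool pointing down it reaches from about 0.425 to 0.925 m from the base axis. Payload 6.8 kg.
Tool frame: the origin (TCP) lies on the centre line of the jaws, within the pads' length; the fingertips stand bot.finger_overhang ahead of it and the grasp point (between the pads) lies 2 mm behind it (bot.finger_overhang is the distance from the TCP to the fingertips, in m); z points along the fingers, y is the line along which they close (so a half turn about z gives the same grasp; the last joint's range is limited). The gripper opens to 88 mm and grips with 3 to 60 N. Pads are 20 mm wide; open, the fingers measure 115 mm over their backs; the gripper's body (75 mm by 178 mm) begins 61 mm behind the grasp point.
Start: joints at [-1.45, 0.477, 0.022, 1.555, -0.011, 1.109, -0.083], TCP at [0.153, 0.657, 0.24] pointing down, gripper open.
Joint ranges: [-2.96, 2.96], [-0.34, 2.1], [-1.41, 1.46], [0.24, 2.44], [-1.37, 4.51], [0.17, 1.92], [-2.96, 2.96]. Speed limits (rad/s): [2.39, 2.39, 3.14, 3.14, 3.14, 3.14, 3.14].

INTERFACE

Orientations are given as a rotation vector (axis times angle).
In Python, from cell import bot, eyes gives the robot as it stands.
- The arm moves only by the tool step_arm, never from a script. Its argument "rows" is a list of rows, each a list of 7 numbers: the shift along the tool's x, y, z in mm, then the turn, a rotation vector about the tool's x, y, z in degrees, then the closure in counts, from 0 (fully open) to 255 (shut). A call has 1 to 20 rows; each row shifts and turns the commanded pose from where the row before left it, along the tool's axes as they then stand; what a row does not reach is not made up. A row lasts 1/12 s, in which the tool goes at most 41.7 mm and 7.16 degrees, less where a joint would pass 70% of its speed; a pose out of reach is approached as far as the arm can. A call is refused whole if a number of a shift passes 41.7 or a number of a turn 7.16, either way. A call with a gripper value outside its range is refused whole. The fingers move at their own pace and stop on an object; "squeeze" is the grip in N (left out, the last holds). Time passes only in rows, so rows that do not move let the fingers close. It gives the time, the measured TCP pose, the force, the opening and the grip force at its end, in the units of the state.
- bot.get_obs(): the state, without advancing time (a new reading comes with each control period).
- eyes.grab_frame(name): name is "scene" or "top" or "wrist"; returns the picture (400x640x3 uint8, red, green, blue); there is no depth.
- eyes.camera_info(name): a dict with "fx", "fy", "cx", "cy" (pixels), "camera_from_world" (4x4, takes a point from world to camera coordinates); the wrist camera has in their place "mount" (4x4, takes a point from camera to tool coordinates, whose origin is the TCP and whose axes are the flange's). Camera axes: x right, y up, looking along -z (the intrinsics and any distortion apply to the point x, -y, -z); pixel columns grow to the right and rows downward; lengths in m; the calibration is good to about 2 mm. A picture is of the moment at which its call begins: read the wrist's pose just before it. camera_info takes no time and is no camera call.
- bot.job_done(): hands the job in; it is judged then, once.
Trained networks look in the newest picture that a camera, given by its name, has taken for a name from the list of things; names that differ only in an ending like _2 or _b are one class to them, and where a whole thing is asked for, a point or a joint stands for the part that bears it (a point fixed in the world has none). Each returns a list of dicts, best first, with "p" (0 to 1); they miss things now and then, are a little off and sometimes report something else, mostly with a low value. They report only what shows in the picture. A call takes as long as a camera call. They do not tell look-alikes from the thing itself.
- eyes.recognise(camera, target): "point" ([column, row] in pixels, amid what is visible of it).
- eyes.masks_of(camera, target): "region" (400x640 bool, what is visible of it) and "point" ([column, row] in pixels, amid what is visible of it).
The state is a dict: "time": time; "joint_positions": joint angles; "qd": joint speeds; "effort": joint torques, N m; "position": TCP position; "orientation": TCP orientation; "force": force on the tool from outside, world axes, zero at the start; "torque": the same for the moment, N m; "grip_width": finger opening in m; "grasp_force": force on a finger pad.
Only numpy, scipy, OpenCV 4.12 (cv2) and the standard library are available. Lean on these libraries where they do the work, as an engineer would, in place of code of your own. Each camera call takes 0.05 s, during which the arm holds its last target. There are 200 camera calls.

## Working session

There is one attempt and no reset: what is moved stays moved. The work goes in short steps, Python scripts to look and compute and a tool call to move; the robot and the scene stay as the last step left them, time stands still between calls to the robot, and variables do not carry over. Pictures are saved under pics/ and viewed, at most 14 in all, crops included, and the job is handed in when it is done.

Besides the shell and the picture viewer there is one more tool, called after "Request:" as name([rows], argument=value, ...), one row to a line, values as JSON. step_arm: Moves the arm, as the interface text tells. Its arguments: {"type":"object","properties":{"rows":{"type":"array","items":{"type":"array","items":{"type":"number"}}},"squeeze":{"type":"number"}},"required":["rows"]}

```bash
mkdir -p pics; ls; cat > h.py <<'E'
import numpy as np, cv2
from scipy.spatial.transform import Rotation as R
from cell import bot, eyes
def save(img,name): cv2.imwrite('pics/'+name,cv2.cvtColor(img,cv2.COLOR_RGB2BGR))
E
python3 - <<'E'
from h import *
o=bot.get_obs(); print(o['time'],o['position'],o['orientation'],o['grip_width'],o['force'],bot.finger_overhang)
for n in ['scene','top','wrist']:
    c=eyes.camera_info(n); print(n,{k:(np.round(v,4).tolist()) if not isinstance(v,str) else v for k,v in c.items()})
    save(eyes.grab_frame(n),n+'0.png')
E
```

```text
pics
0.0 [0.15296152 0.65686691 0.23868735] [-3.58577515e-01 -3.12099216e+00  2.82090553e-03] 0.08786819683637213 [0.43513141 0.38327818 0.43819202] 0.017
scene {'fx': 375.3339, 'fy': 375.3339, 'cx': 315.6754, 'cy': 202.3233, 'camera_from_world': [[0.7762, 0.6305, -0.0031, -0.343], [-0.4002, 0.4964, 0.7704, 0.1519], [0.4873, -0.5967, 0.6376, -1.0944], [0.0, 0.0, 0.0, 1.0]]}
top {'fx': 442.7322, 'fy': 442.7322, 'cx': 319.1044, 'cy': 198.5717, 'camera_from_world': [[0.0344, -0.9994, 0.0042, -0.0205], [0.9788, 0.0346, 0.2018, -0.4234], [-0.2018, -0.0028, 0.9794, -0.9169], [0.0, 0.0, 0.0, 1.0]]}
wrist {'fx': 307.9275, 'fy': 307.9275, 'cx': 322.5021, 'cy': 198.5663, 'mount': [[-0.0002, 0.9567, 0.2911, 0.0807], [1.0, 0.0001, 0.0006, -0.0015], [0.0005, 0.2911, -0.9567, -0.1458], [0.0, 0.0, 0.0, 1.0]]}
```

View pics/top0.png

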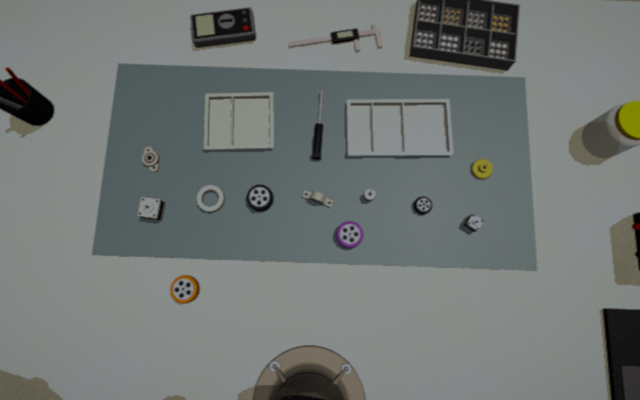

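View pics/scene0.png

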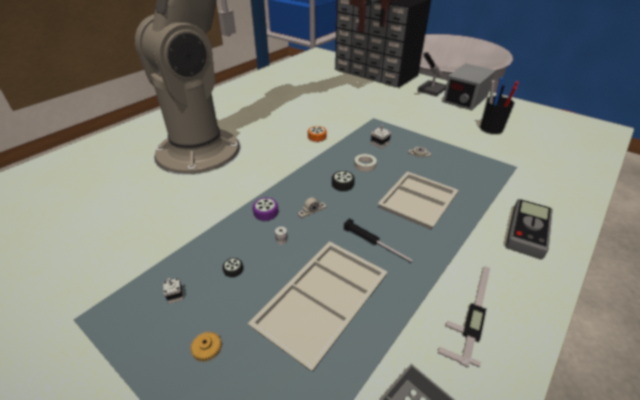

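Top view: flange bearing (150,158), large motor (150,208), tape roll (210,198), large black wheel (260,197), pillow block (318,198), coupling (369,195), small wheel (423,205), small motor (475,222), gear (482,169), tray_two (239,122), driver (318,125) and tray_three (400,128). The purple (349,235) and orange (184,289) wheels are look-alikes. The scene view agrees, with the black large wheel at (343,180).

Things that could be confused:
- **Wheel:** black 58 mm (260,197), black 39 mm (423,205), purple (349,235), orange (184,289). I choose (260,197).
- **Motors:** (150,208) is the larger, (475,222) the smaller.
- **Bearings:** pillow block (318,198), flange bearing (150,158).
- **Coupling:** (369,195).

```bash
cat >> h.py <<'E'
def ray(cam,uv,c=None,T=None):
    c=c or eyes.camera_info(cam)
    d=np.array([(uv[0]-c['cx'])/c['fx'],-(uv[1]-c['cy'])/c['fy'],-1.])
    if T is None: T=np.linalg.inv(np.array(c['camera_from_world']))
    return T[:3,3],T[:3,:3]@d
def wristT():
    o=bot.get_obs(); T=np.eye(4); T[:3,:3]=R.from_rotvec(o['orientation']).as_matrix(); T[:3,3]=o['position']
    return T@np.array(eyes.camera_info('wrist')['mount'])
def tri(*rs):
    A=np.zeros((3,3));b=np.zeros(3);n=[]
    for p,d in rs:
        d=d/np.linalg.norm(d);M=np.eye(3)-np.outer(d,d);A+=M;b+=M@p
    x=np.linalg.solve(A,b)
    return x,[np.linalg.norm(np.cross(x-p,d/np.linalg.norm(d))) for p,d in rs]
def onz(r,z): p,d=r; return p+d*(z-p[2])/d[2]
E
python3 - <<'E'
from h import *
it=eyes.grab_frame('top'); isc=eyes.grab_frame('scene')
N=['motor_large','motor_small','pillow_block','coupling','wheel_large','tray_three','tray_two','spur_gear','wheel_small','flange_bearing']
for n in N:
    t=eyes.masks_of('top',n); s=eyes.masks_of('scene',n)
    for a in t[:3]:
        for b in s[:3]:
            if a['p']<.3 or b['p']<.3: continue
            x,e=tri(ray('top',a['point']),ray('scene',b['point']))
            if max(e)<.012: print(n,np.round(a['point']),np.round(b['point']),round(a['p'],2),round(b['p'],2),'xyz',np.round(x,3),'res mm',np.round(np.array(e)*1e3,1),'area',a['region'].sum(), 'rect',np.round(cv2.minAreaRect(np.argwhere(a['region'])[:,::-1].astype(np.float32))[1:][0],1),round(cv2.minAreaRect(np.argwhere(a['region'])[:,::-1].astype(np.float32))[2]))
big=cv2.resize(it[80:240,90:290],None,fx=4,fy=4,interpolation=cv2.INTER_CUBIC)
save(cv2.resize(it[85:245,300:500],None,fx=4,fy=3.7,interpolation=cv2.INTER_CUBIC)[:600],'topR.png')
save(big[:600],'topL.png')
E
```

```text
motor_large [152. 209.] [379. 137.] 0.88 0.57 xyz [0.39  0.36  0.024] res mm [1.5 1.5] area 509 rect [26.4 20.6] 8
motor_small [474. 223.] [173. 292.] 0.63 0.65 xyz [ 0.386 -0.349  0.015] res mm [0.4 0.4] area 243 rect [16.4 16.6] 37
pillow_block [317. 199.] [309. 208.] 0.82 0.65 xyz [ 0.427 -0.002  0.009] res mm [3.4 3.4] area 229 rect [29.4  9.2] 18
wheel_large [352. 234.] [263. 209.] 0.83 0.89 xyz [ 0.353 -0.081  0.018] res mm [0.3 0.3] area 602 rect [27. 26.] 90
wheel_large [184. 292.] [317. 133.] 0.82 0.73 xyz [0.218 0.279 0.01 ] res mm [3.1 3.1] area 678 rect [27. 29.] 90
tray_three [401. 129.] [320. 308.] 0.9 0.86 xyz [ 0.608 -0.193 -0.008] res mm [0.1 0.1] area 5978 rect [ 59. 106.] 90
tray_two [238. 119.] [416. 196.] 0.7 0.55 xyz [0.607 0.185 0.019] res mm [3.8 3.8] area 3854 rect [56.7 70.3] 89
spur_gear [483. 166.] [205. 346.] 0.74 0.66 xyz [ 0.518 -0.377  0.013] res mm [0.9 0.9] area 356 rect [21. 20.] 90
wheel_small [423. 206.] [233. 267.] 0.49 0.69 xyz [ 0.423 -0.237  0.008] res mm [1.4 1.4] area 262 rect [17.7 17. ] 45
flange_bearing [152. 158.] [417. 152.] 0.55 0.64 xyz [0.509 0.377 0.009] res mm [1.8 1.8] area 254 rect [24.5 13.3] 54
```

```bash
cat >> h.py <<'E'
def go(x=None,y=None,z=None,jaw=None):
    """tool shift (mm) after turning about tool z so that jaw axis (tool y) has world yaw `jaw` deg; also tilt fix"""
    o=bot.get_obs(); p=np.array(o['position']); M=R.from_rotvec(o['orientation']).as_matrix()
    t=np.array([p[0] if x is None else x,p[1] if y is None else y,p[2] if z is None else z])
    if jaw is None: jaw=np.degrees(np.arctan2(M[1,1],M[0,1]))
    j=np.radians(jaw); jy=np.array([np.cos(j),np.sin(j),0])
    opts=[]
    for s in (1,-1):
        G=np.stack([np.cross(s*jy,[0,0,-1.]),s*jy,[0,0,-1.]],1)
        opts.append((np.degrees(R.from_matrix(M.T@G).as_rotvec()),M.T@(t-p)*1e3,G.T@(t-p)*1e3))
    for rv,sb,sa in opts: print('turn',np.round(rv,1),'| shift before turn',np.round(sb,1),'| after',np.round(sa,1))
    print('pos',np.round(p,4),'jaw',round(np.degrees(np.arctan2(M[1,1],M[0,1])),1),'q',np.round(o['joint_positions'],2),'t',round(o['time'],2))
E
python3 - <<'E'
from h import *
go(.39-.0,.36,.24,90)
E
```

```text
turn [  0.    0.  -13.1] | shift before turn [-298.2 -235.9   -0.3] | after [-236.9 -297.4   -0.3]
turn [  0.   -0.  166.9] | shift before turn [-298.2 -235.9   -0.3] | after [236.9 297.4  -0.3]
pos [0.1531 0.6574 0.2397] jaw 76.9 q [-1.45  0.48  0.02  1.56 -0.01  1.11 -0.08] t 1.25
```

View pics/topL.png

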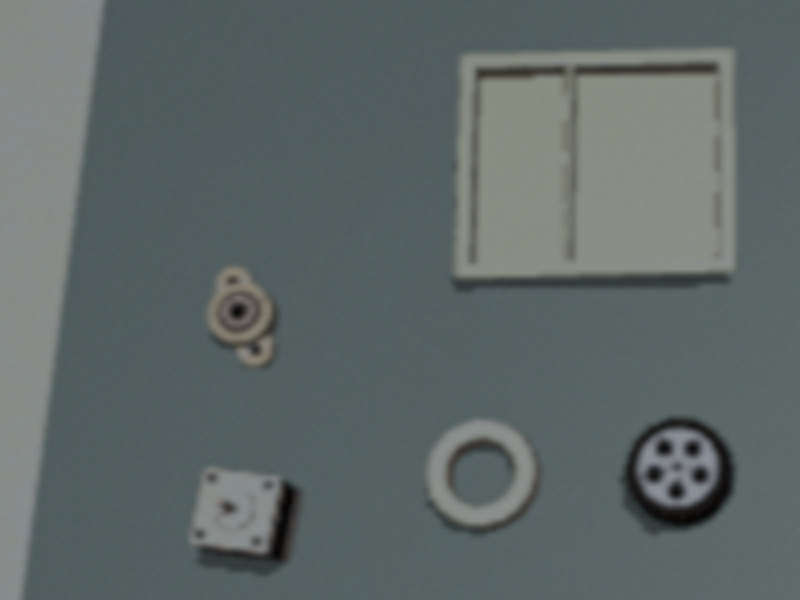

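```bash
python3 - <<'E'
from h import *
go(.39,.36,.20,-8)
E
```

```text
turn [ 0.   0.  84.9] | shift before turn [-298.2 -235.9   39.7] | after [-261.6  276.    39.7]
turn [ -0.    0.  -95.1] | shift before turn [-298.2 -235.9   39.7] | after [ 261.6 -276.    39.7]
pos [0.1531 0.6574 0.2397] jaw 76.9 q [-1.45  0.48  0.02  1.56 -0.01  1.11 -0.08] t 1.25
```

Request:
step_arm([
  [0, 0, 0, 0, 0, 7.1, 0],
  [0, 0, 0, 0, 0, 7.1, 0],
  [0, 0, 0, 0, 0, 7.1, 0],
  [0, 0, 0, 0, 0, 7.1, 0],
  [0, 0, 0, 0, 0, 7.1, 0],
  [0, 0, 0, 0, 0, 7.1, 0],
  [0, 0, 0, 0, 0, 7.1, 0],
  [0, 0, 0, 0, 0, 7.1, 0],
  [0, 0, 0, 0, 0, 7.1, 0],
  [0, 0, 0, 0, 0, 7.1, 0],
  [0, 0, 0, 0, 0, 7.1, 0],
  [0, 0, 0, 0, 0, 7.0, 0],
], squeeze=30)

```text
time: 2.25
position: [0.153, 0.6575, 0.2397]
orientation: [-2.381, -2.049, -0.0]
force: [-0.1, 0.5, 0.1]
grip_width: 0.0877
grasp_force: 0.0
```

Request:
step_arm([
  [-26, 27.6, 4, 0, 0, 0, 0],
  [-26, 27.6, 4, 0, 0, 0, 0],
  [-26, 27.6, 4, 0, 0, 0, 0],
  [-26, 27.6, 4, 0, 0, 0, 0],
  [-26, 27.6, 4, 0, 0, 0, 0],
  [-26, 27.6, 4, 0, 0, 0, 0],
  [-26, 27.6, 4, 0, 0, 0, 0],
  [-26, 27.6, 4, 0, 0, 0, 0],
  [-26, 27.6, 4, 0, 0, 0, 0],
  [-26, 27.6, 4, 0, 0, 0, 0],
  [0, 0, 0, 0, 0, 0, 0],
  [0, 0, 0, 0, 0, 0, 0],
])

```text
time: 3.25
position: [0.3907, 0.3586, 0.1998]
orientation: [2.38, 2.05, 0.0]
force: [-1.4, 1.5, -0.2]
grip_width: 0.0877
grasp_force: 0.0
```

```bash
python3 - <<'E'
from h import *
go(.39,.36,.20,-8)
T=wristT(); im=eyes.grab_frame('wrist'); save(im,'w1.png')
for n in ['motor_large','wheel_large','flange_bearing']:
  for m in eyes.masks_of('wrist',n)[:2]: print(n,m['p'],m['point'],onz(ray('wrist',m['point'],T=T),.03))
E
```

```text
turn [ 0.   0.  -0.5] | shift before turn [ 1.3 -0.9 -0.2] | after [ 1.3 -0.8 -0.2]
turn [  0.   -0.  179.5] | shift before turn [ 1.3 -0.9 -0.2] | after [-1.3  0.8 -0.2]
pos [0.3907 0.3586 0.1998] jaw -8.5 q [-1.24  0.3   0.46  1.97 -0.17  0.91 -0.84] t 3.25
motor_large 0.9 [326.0, 179.3] [0.39423591 0.36177395 0.03      ]
wheel_large 0.8 [375.1, 356.2] [0.42249639 0.12480342 0.03      ]
wheel_large 0.71 [188.2, 259.5] [0.22549607 0.29239904 0.03      ]
flange_bearing 0.68 [432.2, 144.0] [0.50637217 0.38216763 0.03      ]
```

View pics/w1.png

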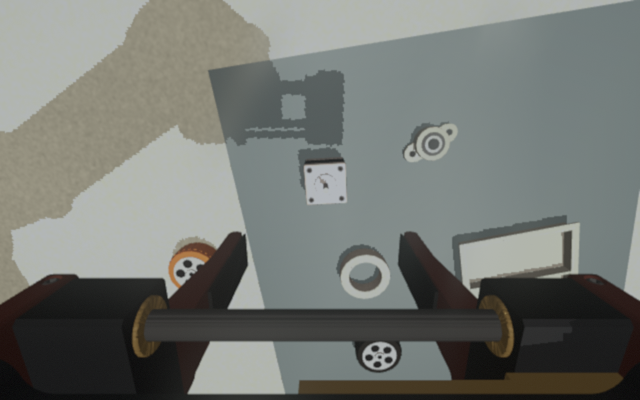

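Wrist view: the motor's bright top face is at about (326,183), square to the jaws. The tape is at (364,272), the black wheel at (378,355) and the flange bearing at (432,144). I'll measure the top face next.

```bash
cat >> h.py <<'E'
def face(im,uv,T,z,thr=150,r=40):
    """bright top face near uv, corners projected to plane z -> centre, sizes, yaw"""
    u,v=map(int,uv); g=cv2.cvtColor(im,cv2.COLOR_RGB2GRAY)[v-r:v+r,u-r:u+r]
    b=(g>thr).astype(np.uint8); b=cv2.morphologyEx(b,cv2.MORPH_CLOSE,np.ones((9,9),np.uint8)); n,l,s,c=cv2.connectedComponentsWithStats(b)
    k=1+np.argmax(s[1:,4]); cn=np.argwhere(l==k)[:,::-1]+[u-r,v-r]
    P=np.array([onz(ray('wrist',q,T=T),z)[:2] for q in cn],np.float32)
    (cx,cy),wh,a=cv2.minAreaRect(P*1000); return np.round([cx,cy],1),np.round(wh,1),round(a,1),np.round(P.mean(0)*1000,1),len(cn)
E
python3 - <<'E'
from h import *
T=wristT(); im=eyes.grab_frame('wrist')
for t in (120,150,170): print(face(im,(326,183),T,.042,t,35))
# top-camera check
c=eyes.camera_info('top'); print([np.round(onz(ray('top',p),.042),3) for p in ((147.5,207.5),)])
go(.39,.36,.03,-8)
E
```

```text
Traceback (most recent call last):
  File "h.py", line 37, in face
    P=np.array([onz(ray('wrist',q,T=T),z)[:2] for q in cn],np.float32)
                    ~~~^^^^^^^^^^^^^^^
  File "h.py", line 6, in ray
    c=c or eyes.camera_info(cam)
           ~~~~~~~~~~~~~~~~^^^^^
ValueError: time passes only in moves, steps and waits
```

```bash
sed -i 's/c=c or eyes.camera_info(cam)/c=c or CI[cam]/; s/eyes.camera_info(.wrist.)\[/CI["wrist"][/' h.py; sed -i "3a CI={n:eyes.camera_info(n) for n in ('top','scene','wrist')}" h.py
python3 - <<'E'
from h import *
T=wristT(); im=eyes.grab_frame('wrist')
for t in (120,150,170): print(face(im,(326,183),T,.042,t,35))
print([np.round(onz(ray('top',p),.042),3) for p in ((147.5,207.5),)])
go(.39,.36,.03,-8)
E
```

```text
(array([390.8, 364. ]), array([72. , 72.4]), 81.9, array([390.8, 361.1], dtype=float32), 4254)
(array([393.1, 359.7]), array([41.6, 41.4]), 84.5, array([393.2, 360.1], dtype=float32), 1605)
(array([393.3, 359.8]), array([40.2, 40.4]), 84.7, array([393.3, 360.2], dtype=float32), 1520)
[array([0.391, 0.364, 0.042])]
turn [-0.  -0.  -0.1] | shift before turn [ -1.9   2.1 169.7] | after [ -1.8   2.  169.7]
turn [ -0.    0.  179.9] | shift before turn [ -1.9   2.1 169.7] | after [  1.8  -2.  169.7]
pos [0.3882 0.3621 0.1997] jaw -8.1 q [-1.24  0.3   0.45  1.97 -0.17  0.91 -0.84] t 3.55
```

```bash
python3 - <<'E'
from h import *
T=wristT(); im=eyes.grab_frame('wrist')
print(face(im,(326,183),T,.042,160,35))
go(.3932,.36,.027,-5.4)
E
```

```text
(array([393. , 359.8]), array([40.9, 41. ]), 84.4, array([393.2, 360.3], dtype=float32), 1566)
turn [-0.  -0.  -2.7] | shift before turn [ -1.1   5.1 172.6] | after [ -1.3   5.  172.6]
turn [ -0.    0.  177.3] | shift before turn [ -1.1   5.1 172.6] | after [  1.3  -5.  172.6]
pos [0.3883 0.3618 0.1996] jaw -8.1 q [-1.24  0.3   0.45  1.97 -0.17  0.91 -0.84] t 3.6
```

Request:
step_arm([
  [-1.3, 5, 0, 0, 0, -2.7, 0],
  [0, 0, 30, 0, 0, 0, 0],
  [0, 0, 30, 0, 0, 0, 0],
  [0, 0, 30, 0, 0, 0, 0],
  [0, 0, 30, 0, 0, 0, 0],
  [0, 0, 25, 0, 0, 0, 0],
  [0, 0, 15, 0, 0, 0, 0],
  [0, 0, 12.6, 0, 0, 0, 0],
  [0, 0, 0, 0, 0, 0, 0],
  [0, 0, 0, 0, 0, 0, 0],
  [0, 0, 0, 0, 0, 0, 255],
  [0, 0, 0, 0, 0, 0, 255],
  [0, 0, 0, 0, 0, 0, 255],
  [0, 0, 0, 0, 0, 0, 255],
  [0, 0, 0, 0, 0, 0, 255],
  [0, 0, 0, 0, 0, 0, 255],
  [0, 0, 0, 0, 0, 0, 255],
  [0, 0, 0, 0, 0, 0, 255],
], squeeze=35)

```text
time: 5.1
position: [0.3939, 0.3587, 0.0272]
orientation: [-2.326, -2.112, -0.0]
force: [-0.8, -0.1, 2.4]
grip_width: 0.0417
grasp_force: 35.0
```

Request:
step_arm([
  [0, 0, -10, 0, 0, 0, 255],
  [0, 0, -20, 0, 0, 0, 255],
  [0, 0, -30, 0, 0, 0, 255],
  [0, 0, -35, 0, 0, 0, 255],
  [0, 0, -35, 0, 0, 0, 255],
  [0, 0, -30, 0, 0, 0, 255],
  [0, 0, 0, 0, 0, -5.4, 255],
  [0, 0, 0, 0, 0, 0, 255],
])

```text
time: 5.77
position: [0.3944, 0.3592, 0.1892]
orientation: [-2.219, -2.222, -0.005]
force: [-0.6, 0.1, -3.8]
grip_width: 0.0419
grasp_force: 35.0
```

```bash
python3 - <<'E'
from h import *
print(bot.get_obs()['grip_width'])
go(.6,-.23,.2,0)
E
```

```text
0.04191266750458437
turn [ 0.1 -0.2  0.1] | shift before turn [-589.4  204.9  -12.3] | after [-589.2  205.6  -10.8]
turn [   0.3    0.2 -179.9] | shift before turn [-589.4  204.9  -12.3] | after [ 589.2 -205.6  -10.8]
pos [0.3944 0.3592 0.1892] jaw 0.1 q [-1.21  0.32  0.43  1.97 -0.17  0.88 -0.69] t 5.77
```

Request:
step_arm([
  [-15, 5, 0, 0, 0, 0, 255],
  [-25, 9, 0, 0, 0, 0, 255],
  [-35, 12, 0, 0, 0, 0, 255],
  [-35, 12, 0, 0, 0, 0, 255],
  [-35, 12, 0, 0, 0, 0, 255],
  [-35, 12, 0, 0, 0, 0, 255],
  [-35, 12, 0, 0, 0, 0, 255],
  [-35, 12, 0, 0, 0, 0, 255],
  [-35, 12, 0, 0, 0, 0, 255],
  [-35, 12, 0, 0, 0, 0, 255],
  [-35, 12, 0, 0, 0, 0, 255],
  [-35, 12, 0, 0, 0, 0, 255],
  [-35, 12, 0, 0, 0, 0, 255],
  [-35, 12, 0, 0, 0, 0, 255],
  [-35, 12, 0, 0, 0, 0, 255],
  [-35, 12, 0, 0, 0, 0, 255],
  [-35, 12, 0, 0, 0, 0, 255],
  [-24, 11, 0, 0, 0, 0, 255],
  [0, 0, 0, 0, 0, 0, 255],
  [0, 0, 0, 0, 0, 0, 255],
])

```text
time: 7.43
position: [0.5958, -0.2332, 0.1853]
orientation: [-2.229, -2.211, 0.005]
force: [-0.6, 0.4, -2.9]
grip_width: 0.0415
grasp_force: 35.0
```

```bash
python3 - <<'E'
from h import *
go(.6,-.23,.2,0)
im=eyes.grab_frame('wrist'); T=wristT(); np.save('T2.npy',T); save(im,'w2.png'); im=eyes.grab_frame('wrist'); save(im,'w2b.png'); T=wristT(); np.save('T2b.npy',T)
E
```

```text
turn [-0.2  0.  -0.5] | shift before turn [  3.2   4.1 -14.7] | after [  3.2   4.2 -14.7]
turn [  0.    0.3 179.5] | shift before turn [  3.2   4.1 -14.7] | after [ -3.2  -4.2 -14.7]
pos [ 0.5958 -0.2332  0.1853] jaw -0.5 q [-0.14  0.53  0.59  1.72 -0.34  0.99  0.56] t 7.43
```

View pics/w2.png

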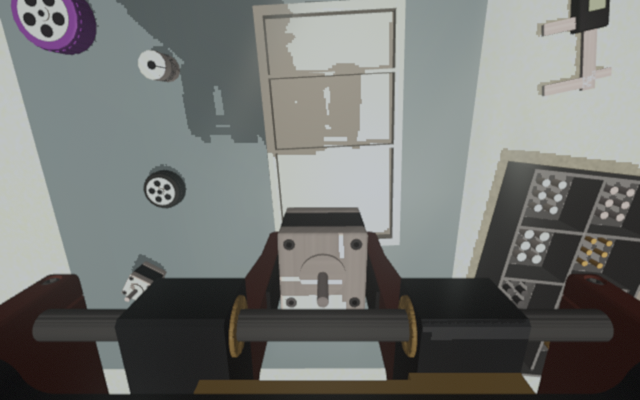

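Wrist view: the tray's outer rim corners are (254,9), (405,0) and (398,245), with dividers running (270,76)-(395,70) and (270,152)-(394,147). The motor is held square.

```bash
python3 - <<'E'
from h import *
T=np.load('T2b.npy')
im=cv2.imread('pics/w2b.png'); cv2.imwrite('pics/w2crop.png',cv2.resize(im[0:260,240:440],None,fx=3,fy=3,interpolation=cv2.INTER_CUBIC)[:600])
for n,p in dict(TL=(254,9),TR=(405,0),BR=(398,245),d1L=(270,76),d1R=(395,70),d2L=(270,152),d2R=(394,147)).items(): print(n,np.round(1e3*onz(ray('wrist',p,T=T),.018),1))
# top camera tray corners from mask of light tray
eyes.grab_frame('top')
for n in ('tray_three','tray_two'):
    m=eyes.masks_of('top',n)[0]['region']; pts=np.argwhere(m)[:,::-1]
    P=np.array([onz(ray('top',p),.018)[:2] for p in pts],np.float32)*1e3
    print(n,cv2.minAreaRect(P))
E
```

```text
TL [534.1 -68.5  18. ]
TR [668.9 -62.   18. ]
BR [ 678.8 -300.6   18. ]
d1L [ 545.5 -124.6   18. ]
d1R [ 663.8 -119.7   18. ]
d2L [ 541.7 -196.7   18. ]
d2R [ 667.4 -192.    18. ]Traceback (most recent call last):
  File "<stdin>", line 8, in <module>
IndexError: list index out of range
```

View pics/w2crop.png

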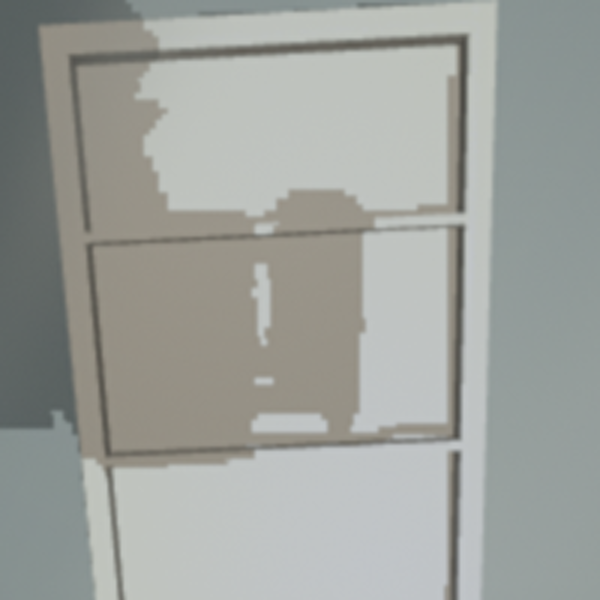

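```bash
python3 - <<'E'
from h import *
T=np.load('T2b.npy')
for n,p in dict(TL=(253.3,8.3),TR=(405.7,1),d1L=(270,79),d1R=(394,72.7),d2L=(275,154),d2R=(394,148.3)).items(): print(n,np.round(1e3*onz(ray('wrist',p,T=T),.018),1))
go(.6054,-.160,.06,2.5)
for n in ('tray_three','tray_two'):
  for m in eyes.masks_of('top',n)[:1]:
    m=m['region']; pts=np.argwhere(m)[:,::-1]
    P=np.array([onz(ray('top',p),.018)[:2] for p in pts],np.float32)*1e3
    print(n,cv2.minAreaRect(P))
E
```

```text
TL [533.5 -68.   18. ]
TR [669.6 -62.8  18. ]
d1L [ 545.3 -127.3   18. ]
d1R [ 663.  -122.1   18. ]
d2L [ 546.7 -198.7   18. ]
d2R [ 667.5 -193.3   18. ]
turn [-0.1 -0.1 -2.6] | shift before turn [ 68.8   8.5 126.3] | after [ 68.6  11.3 126.2]
turn [-1.000e-01  2.000e-01  1.774e+02] | shift before turn [ 68.8   8.5 126.3] | after [-68.6 -11.3 126.2]
pos [ 0.5971 -0.229   0.1862] jaw -0.1 q [-0.15  0.53  0.59  1.73 -0.34  0.99  0.56] t 7.63
tray_two ((673.4183959960938, 116.54759216308594), (7.667402267456055, 7.0173468589782715), 3.2032485008239746)
```

Request:
step_arm([
  [20, 3, 16, 0, 0, -2.6, 255],
  [25, 4, 20, 0, 0, 0, 255],
  [23.6, 4.3, 30, 0, 0, 0, 255],
  [0, 0, 20, 0, 0, 0, 255],
  [0, 0, 10, 0, 0, 0, 255],
  [0, 0, 0, 0, 0, 0, 255],
  [0, 0, 0, 0, 0, 0, 255],
  [0, 0, 0, 0, 0, 0, 255],
])

```text
time: 8.4
position: [0.6077, -0.1635, 0.0927]
orientation: [2.173, 2.265, 0.001]
force: [0.5, -0.4, -2.5]
grip_width: 0.0414
grasp_force: 35.0
```

```bash
python3 - <<'E'
from h import *
go(.6054,-.160,.0305,2.5)
T=wristT(); im=eyes.grab_frame('wrist'); np.save('T3.npy',T); save(im,'w3.png')
go(.6054,-.160,.0305,2.5)
E
```

```text
turn [ 0.1  0.1 -0.1] | shift before turn [ 3.7 -2.3 62.2] | after [ 3.6 -2.1 62.2]
turn [ 1.000e-01 -2.000e-01  1.799e+02] | shift before turn [ 3.7 -2.3 62.2] | after [-3.6  2.1 62.2]
pos [ 0.6077 -0.1635  0.0927] jaw 2.4 q [-0.2   0.62  0.51  1.81 -0.4   0.81  0.55] t 8.4
turn [ 0.2  0.1 -0.1] | shift before turn [ 3.6 -2.5 62.3] | after [ 3.5 -2.3 62.3]
turn [ 1.000e-01 -2.000e-01  1.799e+02] | shift before turn [ 3.6 -2.5 62.3] | after [-3.5  2.3 62.3]
pos [ 0.6078 -0.1634  0.0928] jaw 2.4 q [-0.2   0.62  0.51  1.81 -0.4   0.81  0.55] t 8.45
```

View pics/w3.png

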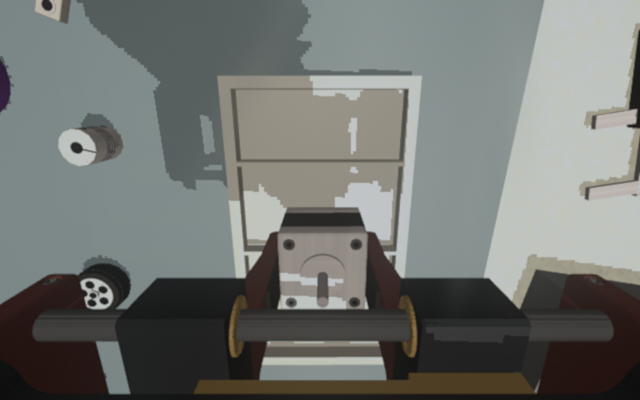

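The tray is square in the image: outer edge at (220,77)-(420,78), divider 1 at row 163, divider 2 at row 246.

```bash
python3 - <<'E'
from h import *
T=np.load('T3.npy')
P={n:1e3*onz(ray('wrist',p,T=T),.018) for n,p in dict(TL=(220,77),TR=(421,78),d1L=(238,163),d1R=(404,163),d2L=(245,246),d2R=(399,246)).items()}
for n in P: print(n,np.round(P[n],1))
print('mid',np.mean([P[k] for k in ('d1L','d1R','d2L','d2R')],0))
E
```

```text
TL [534.5 -70.2  18. ]
TR [668.7 -65.2  18. ]
d1L [ 544.3 -127.7   18. ]
d1R [ 664.1 -122.9   18. ]
d2L [ 547.2 -193.4   18. ]
d2R [ 668.  -188.6   18. ]
mid [ 605.91416621 -158.1682062    18.        ]
```

Request:
step_arm([
  [4.2, -2.2, 15, 0, 0, 0, 255],
  [0, 0, 18, 0, 0, 0, 255],
  [0, 0, 14, 0, 0, 0, 255],
  [0, 0, 8, 0, 0, 0, 255],
  [0, 0, 3, 0, 0, 0, 255],
  [0, 0, 1.5, 0, 0, 0, 255],
  [0, 0, 0, 0, 0, 0, 255],
  [0, 0, 0, 0, 0, 0, 255],
  [0, 0, 0, 0, 0, 0, 255],
])

```text
time: 9.2
position: [0.6052, -0.158, 0.0323]
orientation: [2.172, 2.268, 0.001]
force: [0.1, 1.2, -3.0]
grip_width: 0.0418
grasp_force: 35.0
```

Request:
step_arm([
  [0, 0, 1, 0, 0, 0, 255],
  [0, 0, 0.7, 0, 0, 0, 255],
  [0, 0, 0, 0, 0, 0, 255],
  [0, 0, 0, 0, 0, 0, 255],
])

```text
time: 9.53
position: [0.6049, -0.1577, 0.0302]
orientation: [2.172, 2.269, 0.001]
force: [-0.6, 0.9, 0.7]
grip_width: 0.0414
grasp_force: 35.0
```

Request:
step_arm([
  [0, 0, 0, 0, 0, 0, 80],
  [0, 0, 0, 0, 0, 0, 80],
  [0, 0, 0, 0, 0, 0, 80],
  [0, 0, 0, 0, 0, 0, 80],
  [0, 0, -10, 0, 0, 0, 80],
  [0, 0, -20, 0, 0, 0, 80],
  [0, 0, -35, 0, 0, 0, 80],
  [0, 0, -35, 0, 0, 0, 0],
  [0, 0, -35, 0, 0, 0, 0],
  [20, -25, 0, 0, 0, 0, 0],
  [30, -36, 0, 0, 0, 0, 0],
  [30, -36, 0, 0, 0, 0, 0],
  [30, -36, 0, 0, 0, 0, 0],
  [25, -30, 0, 0, 0, 0, 0],
  [0, 0, 0, 0, 0, 7, 0],
  [0, 0, 0, 0, 0, 7, 0],
  [0, 0, 0, 0, 0, 7, 0],
  [0, 0, 0, 0, 0, 1.5, 0],
  [0, 0, 0, 0, 0, 0, 0],
  [0, 0, 0, 0, 0, 0, 0],
], squeeze=25)

```text
time: 11.2
position: [0.4484, -0.0395, 0.1651]
orientation: [2.571, 1.806, 0.001]
force: [0.1, -0.1, 0.2]
grip_width: 0.0881
grasp_force: 0.0
```

```bash
python3 - <<'E'
from h import *
go(.43,-.002,.03,-20)
T=wristT(); im=eyes.grab_frame('wrist'); np.save('T4.npy',T); save(im,'w4.png')
for n in ['pillow_block','coupling','wheel_large','tray_two']:
  for m in eyes.masks_of('wrist',n)[:2]:
    x=onz(ray('wrist',m['point'],T=T),.02)
    P=np.array([onz(ray('wrist',q,T=T),.03)[:2] for q in np.argwhere(m['region'])[:,::-1]],np.float32)*1e3
    print(n,round(m['p'],2),np.round(m['point']),np.round(x,3),np.round(sum(cv2.minAreaRect(P)[:2],()),1),round(cv2.minAreaRect(P)[2]))
go(.43,-.002,.03,-20)
E
```

```text
turn [ 0.  -0.   0.2] | shift before turn [ 29.  -30.1 135.1] | after [ 28.9 -30.1 135.1]
turn [   0.     0.  -179.8] | shift before turn [ 29.  -30.1 135.1] | after [-28.9  30.1 135.1]
pos [ 0.4484 -0.0395  0.1651] jaw -19.8 q [-0.65  0.24  0.7   2.18 -0.22  0.78 -0.16] t 11.2
pillow_block 0.64 [293. 161.] [ 0.431 -0.004  0.02 ] [433.5  -0.9  65.5  18.9] 70
coupling 0.88 [342. 261.] [ 0.441 -0.12   0.02 ] [ 442.8 -113.2   37.3   24.6] 79
wheel_large 0.77 [232.  25.] [0.425 0.121 0.02 ] [425.9 114.1  43.2  61. ] 70
wheel_large 0.59 [260. 250.] [ 0.364 -0.079  0.02 ] [365.4 -73.2  63.3  45.8] 83
turn [-0.  0.  0.] | shift before turn [ 29.  -30.  134.8] | after [ 29.  -30.  134.8]
turn [  -0.   -0. -180.] | shift before turn [ 29.  -30.  134.8] | after [-29.   30.  134.8]
pos [ 0.4483 -0.0395  0.1648] jaw -20.0 q [-0.65  0.24  0.7   2.18 -0.22  0.78 -0.16] t 11.45
```

View pics/w4.png

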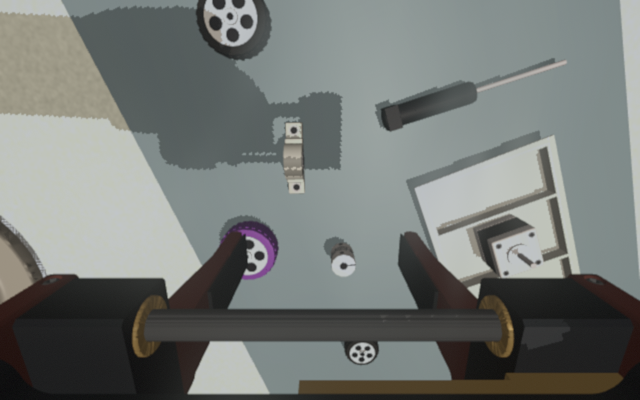

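```bash
python3 - <<'E'
from h import *
T=np.load('T4.npy')
a,b=[onz(ray('wrist',p,T=T),.010)*1e3 for p in ((293.5,130),(296,187))]
print(a,b,(a+b)/2,np.linalg.norm(a-b),np.degrees(np.arctan2(*(a-b)[1::-1])))
a,b=[onz(ray('wrist',p,T=T),.010)*1e3 for p in ((293.5,122.5),(296,192.5))]
print((a+b)/2,np.linalg.norm(a-b),np.degrees(np.arctan2(*(a-b)[1::-1])))
print('coupling',onz(ray('wrist',(343,266),T=T),.032))
# two-view height checks with top image points
print(tri(ray('wrist',(294,158),T=T),ray('top',(318,197.5))))
c=(a+b)/2e3; go(c[0],c[1],.026,-18)
E
```

```text
[440.88526573  22.22319536  10.        ] [422.68623413 -31.08947504  10.        ] [431.78574993  -4.43313984  10.        ] 56.33334337635361 71.15193765613402
[432.01244972  -3.87368192  10.        ] 69.06827881320052 70.68977162090464
coupling [ 0.44121969 -0.1196403   0.032     ]
(array([ 0.43215829, -0.0027976 ,  0.01383476]), [np.float64(0.0002846031880964468), np.float64(0.0002846031880964669)])
turn [-0.  0. -2.] | shift before turn [ 28.  -27.5 138.8] | after [ 28.9 -26.5 138.8]
turn [  0.   0. 178.] | shift before turn [ 28.  -27.5 138.8] | after [-28.9  26.5 138.8]
pos [ 0.4483 -0.0395  0.1648] jaw -20.0 q [-0.65  0.24  0.7   2.18 -0.22  0.78 -0.16] t 11.45
```

Request:
step_arm([
  [14, -13.5, 10, 0, 0, -0.7, 0],
  [14.2, -13.5, 25, 0, 0, 0, 0],
  [0, 0, 30, 0, 0, 0, 0],
  [0, 0, 30, 0, 0, 0, 0],
  [0, 0, 22, 0, 0, 0, 0],
  [0, 0, 14, 0, 0, 0, 0],
  [0, 0, 7.8, 0, 0, 0, 0],
  [0, 0, 0, 0, 0, 0, 0],
  [0, 0, 0, 0, 0, 0, 0],
  [0, 0, 0, 0, 0, 0, 0],
])

```text
time: 12.28
position: [0.433, -0.0038, 0.0268]
orientation: [2.562, 1.817, 0.002]
force: [-0.3, -0.7, -0.3]
grip_width: 0.0876
grasp_force: 0.0
```

Request:
step_arm([
  [0, 0, 0, 0, 0, 0, 255],
  [0, 0, 0, 0, 0, 0, 255],
  [0, 0, 0, 0, 0, 0, 255],
  [0, 0, 0, 0, 0, 0, 255],
  [0, 0, 0, 0, 0, 0, 255],
  [0, 0, 0, 0, 0, 0, 255],
  [0, 0, 0, 0, 0, 0, 255],
  [0, 0, 0, 0, 0, 0, 255],
  [0, 0, 0, 0, 0, 0, 255],
  [0, 0, 0, 0, 0, 0, 255],
  [0, 0, 0, 0, 0, 0, 255],
  [0, 0, 0, 0, 0, 0, 255],
], squeeze=25)

```text
time: 13.28
position: [0.4324, -0.0037, 0.026]
orientation: [2.563, 1.817, -0.0]
force: [0.0, 0.5, 0.7]
grip_width: 0.0158
grasp_force: 25.0
```

Request:
step_arm([
  [0, 0, -10, 0, 0, 0, 255],
  [0, 0, -20, 0, 0, 0, 255],
  [0, 0, -30, 0, 0, 0, 255],
  [0, 0, -30, 0, 0, 0, 255],
  [0, 0, -30, 0, 0, 0, 255],
  [0, 0, -20, 0, 0, -3, 255],
  [0, 0, 0, 0, 0, -6, 255],
  [0, 0, 0, 0, 0, -6, 255],
  [0, 0, 0, 0, 0, -6.7, 255],
  [0, 0, 0, 0, 0, 0, 255],
  [0, 0, 0, 0, 0, 0, 255],
])

```text
time: 14.2
position: [0.432, -0.0039, 0.1663]
orientation: [-2.179, -2.263, -0.0]
force: [-0.3, -0.2, -1.9]
grip_width: 0.0161
grasp_force: 25.0
```

```bash
python3 - <<'E'
from h import *
print(bot.get_obs()['grip_width']); go(.6094,-.2454,.15,2.4)
E
```

```text
0.01606221507536839
turn [-0.  -0.  -0.2] | shift before turn [-248.   168.1   16.2] | after [-248.7  167.1   16.3]
turn [ -0.    0.  179.8] | shift before turn [-248.   168.1   16.2] | after [ 248.7 -167.1   16.3]
pos [ 0.432  -0.0039  0.1663] jaw 2.2 q [-0.71  0.19  0.65  2.22 -0.17  0.78  0.09] t 14.2
```

Request:
step_arm([
  [-15, 10, 0, 0, 0, -0.2, 255],
  [-28, 19, 0, 0, 0, 0, 255],
  [-33, 22.1, 0, 0, 0, 0, 255],
  [-33, 22, 0, 0, 0, 0, 255],
  [-33, 22, 0, 0, 0, 0, 255],
  [-33, 22, 0, 0, 0, 0, 255],
  [-33, 22, 0, 0, 0, 0, 255],
  [-25, 18, 10, 0, 0, 0, 255],
  [-15.5, 10, 20, 0, 0, 0, 255],
  [0, 0, 20, 0, 0, 0, 255],
  [0, 0, 20, 0, 0, 0, 255],
  [0, 0, 0, 0, 0, 0, 255],
  [0, 0, 0, 0, 0, 0, 255],
  [0, 0, 0, 0, 0, 0, 255],
  [0, 0, 0, 0, 0, 0, 255],
])

```text
time: 15.45
position: [0.6113, -0.2446, 0.0977]
orientation: [2.17, 2.269, 0.001]
force: [0.5, -0.2, -1.0]
grip_width: 0.0159
grasp_force: 25.0
```

```bash
python3 - <<'E'
from h import *
go(.6094,-.2454,.0293,2.4)
T=wristT(); im=eyes.grab_frame('wrist'); np.save('T5.npy',T); save(im,'w5.png')
E
```

```text
turn [0.1 0.  0.2] | shift before turn [-0.7 -2.1 68.4] | after [-0.7 -1.9 68.4]
turn [-1.000e-01  2.000e-01 -1.798e+02] | shift before turn [-0.7 -2.1 68.4] | after [ 0.7  1.9 68.4]
pos [ 0.6113 -0.2446  0.0977] jaw 2.6 q [-0.1   0.67  0.56  1.74 -0.45  0.86  0.7 ] t 15.45
```

View pics/w5.png

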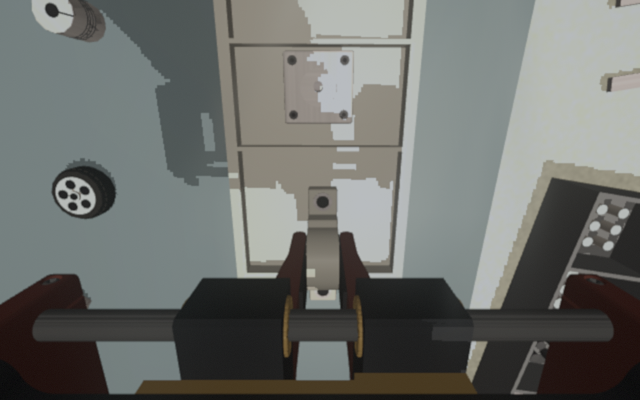

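The pillow block hangs over the widest compartment, between divider 2 (row 149) and the end wall (outer edge at row 275). The motor stands at (319,87).

```bash
python3 - <<'E'
from h import *
T=np.load('T5.npy')
for p in ((322,149),(322,275),(232,149),(411,149)): print(p,np.round(1e3*onz(ray('wrist',p,T=T),.018),1))
for p in ((322,187),(322,300)): print('pillow',np.round(1e3*onz(ray('wrist',p,T=T),.0977-.0263+.01),1))
E
```

```text
(322, 149) [ 607.9 -196.9   18. ]
(322, 275) [ 612.5 -300.8   18. ]
(232, 149) [ 542.4 -199.8   18. ]
(411, 149) [ 672.8 -194.1   18. ]
pillow [ 608.3 -208.8   81.4]
pillow [ 611.5 -280.2   81.4]
```

Request:
step_arm([
  [-1, -2, 15, 0, 0, 0, 255],
  [0, 0, 20, 0, 0, 0, 255],
  [0, 0, 16, 0, 0, 0, 255],
  [0, 0, 9, 0, 0, 0, 255],
  [0, 0, 4, 0, 0, 0, 255],
  [0, 0, 2, 0, 0, 0, 255],
  [0, 0, 1, 0, 0, 0, 255],
  [0, 0, 0.8, 0, 0, 0, 255],
  [0, 0, 0, 0, 0, 0, 255],
  [0, 0, 0, 0, 0, 0, 255],
  [0, 0, 0, 0, 0, 0, 255],
])

```text
time: 16.42
position: [0.6091, -0.2459, 0.0291]
orientation: [2.17, 2.27, 0.001]
force: [0.8, 0.7, 2.3]
grip_width: 0.0158
grasp_force: 25.0
```

Request:
step_arm([
  [0, 0, 0, 0, 0, 0, 110],
  [0, 0, 0, 0, 0, 0, 110],
  [0, 0, 0, 0, 0, 0, 110],
  [0, 0, 0, 0, 0, 0, 110],
  [0, 0, -10, 0, 0, 0, 110],
  [0, 0, -20, 0, 0, 0, 110],
  [0, 0, -35, 0, 0, 0, 110],
  [0, 0, -35, 0, 0, 0, 80],
  [0, 0, -25, 0, 0, 0, 80],
  [18, -20, 0, 0, 0, 0, 80],
  [25, -30, 0, 0, 0, 0, 80],
  [25, -30, 0, 0, 0, 0, 80],
  [25, -30, 0, 0, 0, 0, 80],
  [25, -30, 0, 0, 0, 0, 80],
  [15, -22, 0, 0, 0, 0, 80],
  [0, 0, 0, 0, 0, 0, 80],
  [0, 0, 0, 0, 0, 0, 80],
  [0, 0, 0, 0, 0, 0, 80],
], squeeze=15)

```text
time: 17.92
position: [0.4419, -0.1203, 0.1541]
orientation: [2.17, 2.27, 0.002]
force: [-0.5, 0.6, -1.0]
grip_width: 0.0604
grasp_force: 0.0
```

```bash
python3 - <<'E'
from h import *
T=wristT(); im=eyes.grab_frame('wrist'); np.save('T6.npy',T); save(im,'w6.png')
for n in ['coupling','pillow_block','motor_large']:
  for m in eyes.masks_of('wrist',n)[:1]:
    P=np.argwhere(m['region']).min(0),np.argwhere(m['region']).max(0)
    print(n,round(m['p'],2),np.round(m['point']),np.round(onz(ray('wrist',m['point'],T=T),.02),4),P)
print(tri(ray('top',(369,195)),ray('scene',(281,234))))
print(face(im,eyes.recognise('wrist','coupling')[0]['point'],T,.032,160,40))
go(.441,-.120,.024)
E
```

```text
coupling 0.88 [323. 188.] [ 0.4416 -0.1166  0.02  ] (array([174, 310]), array([207, 336]))
motor_large 0.88 [492. 237.] [ 0.6113 -0.1593  0.02  ] (array([210, 457]), array([265, 526]))
(array([ 0.4410562 , -0.11622368,  0.01927035]), [np.float64(0.00034484523040394894), np.float64(0.00034484523040406967)])
(array([ 441.6, -119.5]), array([23.6, 23.6]), 2.5, array([ 441.7, -119.1], dtype=float32), 549)
turn [ 0.  0. -0.] | shift before turn [  0.9  -0.3 129.3] | after [  0.8  -0.3 129.3]
turn [ 1.0e-01 -0.0e+00  1.8e+02] | shift before turn [  0.9  -0.3 129.3] | after [ -0.8   0.3 129.3]
pos [ 0.4413 -0.1207  0.1533] jaw 2.5 q [-0.45  0.28  0.69  2.18 -0.25  0.76  0.45] t 18.17
```

Request:
step_arm([
  [1.5, 0, 20, 0, 0, 0, 80],
  [0, 0, 30, 0, 0, 0, 80],
  [0, 0, 30, 0, 0, 0, 80],
  [0, 0, 25, 0, 0, 0, 80],
  [0, 0, 15, 0, 0, 0, 80],
  [0, 0, 9, 0, 0, 0, 80],
  [0, 0, 0, 0, 0, 0, 80],
  [0, 0, 0, 0, 0, 0, 80],
  [0, 0, 0, 0, 0, 0, 255],
  [0, 0, 0, 0, 0, 0, 255],
  [0, 0, 0, 0, 0, 0, 255],
  [0, 0, 0, 0, 0, 0, 255],
  [0, 0, 0, 0, 0, 0, 255],
  [0, 0, 0, 0, 0, 0, 255],
  [0, 0, 0, 0, 0, 0, 255],
  [0, 0, 0, 0, 0, 0, 255],
])

```text
time: 19.5
position: [0.4409, -0.1184, 0.0245]
orientation: [2.17, 2.271, 0.001]
force: [-0.4, 1.5, 6.5]
grip_width: 0.0246
grasp_force: 15.0
```

Request:
step_arm([
  [0, 0, -10, 0, 0, 0, 255],
  [0, 0, -20, 0, 0, 0, 255],
  [0, 0, -30, 0, 0, 0, 255],
  [0, 0, -30, 0, 0, 0, 255],
  [0, 0, -20, 0, 0, 0, 255],
  [1.4, 18, 0, 0, 0, 0, 255],
  [2, 25, 0, 0, 0, 0, 255],
  [2, 30, 0, 0, 0, 0, 255],
  [2, 30, 0, 0, 0, 0, 255],
  [2, 30, 0, 0, 0, 0, 255],
  [2, 19, 0, 0, 0, 0, 255],
  [2, 11, 20, 0, 0, 0, 255],
  [0, 0, 10, 0, 0, 0, 255],
  [0, 0, 0, 0, 0, 0, 255],
  [0, 0, 0, 0, 0, 0, 255],
  [0, 0, 0, 0, 0, 0, 255],
])

```text
time: 20.83
position: [0.6018, -0.0984, 0.1048]
orientation: [-2.172, -2.27, 0.001]
force: [-0.2, -0.6, 0.2]
grip_width: 0.0247
grasp_force: 15.0
```

```bash
python3 - <<'E'
from h import *
go(.6029,-.098,.0275,2.5)
T=wristT(); im=eyes.grab_frame('wrist'); np.save('T7.npy',T); save(im,'w7.png')
E
```

```text
turn [-0.  0.  0.] | shift before turn [ 0.4  1.2 77.3] | after [ 0.4  1.1 77.3]
turn [-0.0e+00 -1.0e-01 -1.8e+02] | shift before turn [ 0.4  1.2 77.3] | after [-0.4 -1.1 77.3]
pos [ 0.6018 -0.0984  0.1048] jaw 2.5 q [-0.37  0.59  0.59  1.86 -0.44  0.82  0.49] t 20.83
```

View pics/w7.png

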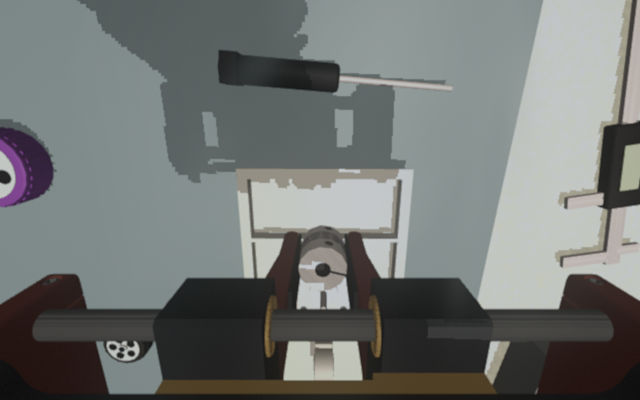

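Outer end edge at row 170, divider 1 at about row 239; the coupling is held at (322,260). The driver is at (280,70).

```bash
python3 - <<'E'
from h import *
T=np.load('T7.npy')
for p in ((322,170),(322,239),(237,170),(413,170)): print(p,np.round(1e3*onz(ray('wrist',p,T=T),.018),1))
E
```

```text
(322, 170) [599.  -67.8  18. ]
(322, 239) [ 601.5 -125.4   18. ]
(237, 170) [533.8 -70.6  18. ]
(413, 170) [668.8 -64.7  18. ]
```

Request:
step_arm([
  [0, 1, 15, 0, 0, 0, 255],
  [0, 0, 20, 0, 0, 0, 255],
  [0, 0, 20, 0, 0, 0, 255],
  [0, 0, 12, 0, 0, 0, 255],
  [0, 0, 5, 0, 0, 0, 255],
  [0, 0, 2.5, 0, 0, 0, 255],
  [0, 0, 1.5, 0, 0, 0, 255],
  [0, 0, 0.8, 0, 0, 0, 255],
  [0, 0, 0, 0, 0, 0, 255],
  [0, 0, 0, 0, 0, 0, 255],
  [0, 0, 0, 0, 0, 0, 255],
])

```text
time: 21.8
position: [0.6042, -0.0977, 0.028]
orientation: [2.17, 2.271, 0.001]
force: [-0.2, -0.3, 0.2]
grip_width: 0.0246
grasp_force: 15.0
```

Request:
step_arm([
  [0, 0, 0.6, 0, 0, 0, 255],
  [0, 0, 0.4, 0, 0, 0, 255],
  [0, 0, 0, 0, 0, 0, 255],
  [0, 0, 0, 0, 0, 0, 255],
])

```text
time: 22.13
position: [0.6042, -0.0977, 0.0276]
orientation: [2.171, 2.271, 0.002]
force: [-2.4, 0.5, 8.1]
grip_width: 0.0246
grasp_force: 15.0
```

Request:
step_arm([
  [0, 0, 0, 0, 0, 0, 110],
  [0, 0, 0, 0, 0, 0, 110],
  [0, 0, 0, 0, 0, 0, 110],
  [0, 0, 0, 0, 0, 0, 110],
  [0, 0, -10, 0, 0, 0, 110],
  [0, 0, -20, 0, 0, 0, 110],
  [0, 0, -35, 0, 0, 0, 110],
  [0, 0, -35, 0, 0, 0, 110],
  [0, 0, -25, 0, 0, 0, 60],
  [-15, -14, 0, 0, 0, 0, 60],
  [-25, -24, 0, 0, 0, 0, 60],
  [-30, -29, 0, 0, 0, 0, 60],
  [-30, -29, 0, 0, 0, 0, 60],
  [-30, -29, 0, 0, 0, 0, 60],
  [-30, -28, 0, 0, 0, 0, 60],
  [-30, -28, 0, 0, 0, 0, 60],
  [-30, -28, 0, 0, 0, 0, 60],
  [-21, -20, 0, 0, 0, 0, 60],
  [0, 0, 0, 0, 0, 0, 60],
  [0, 0, 0, 0, 0, 0, 60],
], squeeze=25)

```text
time: 23.8
position: [0.3846, -0.3502, 0.1522]
orientation: [2.175, 2.266, 0.0]
force: [-0.4, 0.6, 0.2]
grip_width: 0.0671
grasp_force: 0.0
```

Request:
step_arm([
  [0, 0, 0, 0, 0, 0, 60],
  [0, 0, 0, 0, 0, 0, 60],
])

```text
time: 23.97
position: [0.3873, -0.3475, 0.1515]
orientation: [-2.168, -2.274, -0.001]
force: [1.0, -0.2, 0.9]
grip_width: 0.0672
grasp_force: 0.0
```

```bash
python3 - <<'E'
from h import *
T=wristT(); im=eyes.grab_frame('wrist'); np.save('T8.npy',T); save(im,'w8.png')
for m in eyes.masks_of('wrist','motor_small')[:2]:
    print(m['p'],m['point'],onz(ray('wrist',m['point'],T=T),.03))
    for t in (150,165,180): print(face(im,m['point'],T,.034,t,40))
for n in ('coupling','pillow_block'):
  for m in eyes.masks_of('wrist',n)[:1]: print(n,m['p'],m['point'],onz(ray('wrist',m['point'],T=T),.02))
go()
E
```

```text
0.59 [323.7, 193.5] [ 0.38726569 -0.34534902  0.03      ]
(array([ 387.3, -348.7]), array([27.7, 27.9]), 58.3, array([ 387.4, -348.5], dtype=float32), 890)
(array([ 387.3, -348.6]), array([26.9, 26.9]), 58.3, array([ 387.3, -348.4], dtype=float32), 785)
(array([ 387.3, -348.4]), array([25.7, 25.8]), 58.3, array([ 387.2, -348.3], dtype=float32), 704)
pillow_block 0.85 [590.0, 91.2] [ 0.60975344 -0.24702421  0.02      ]
turn [-0. -0. -0.] | shift before turn [0. 0. 0.] | after [0. 0. 0.]
turn [ -0.   0. 180.] | shift before turn [0. 0. 0.] | after [0. 0. 0.]
pos [ 0.3869 -0.3478  0.1514] jaw 2.7 q [ 0.06  0.4   0.69  2.04 -0.35  0.82  1.  ] t 24.17
```

View pics/w8.png

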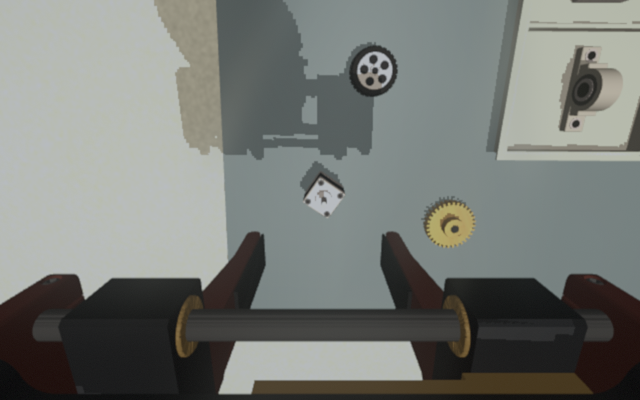

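The small motor's bright face is at (324,194), turned about 32° from the jaws. The gear at (450,223) and small wheel at (373,70) are clear of them. The pillow block sits in its compartment at (590,90).

Request:
step_arm([
  [-0.7, 0.4, 10, 0, 0, 7, 60],
  [0, 0, 20, 0, 0, 7, 60],
  [0, 0, 20, 0, 0, 7, 60],
  [0, 0, 20, 0, 0, 7, 60],
  [0, 0, 20, 0, 0, 6.4, 60],
  [0, 0, 15, 0, 0, 0, 60],
  [0, 0, 12, 0, 0, 0, 60],
  [0, 0, 8, 0, 0, 0, 60],
  [0, 0, 0, 0, 0, 0, 60],
  [0, 0, 0, 0, 0, 0, 60],
  [0, 0, 0, 0, 0, 0, 255],
  [0, 0, 0, 0, 0, 0, 255],
  [0, 0, 0, 0, 0, 0, 255],
  [0, 0, 0, 0, 0, 0, 255],
  [0, 0, 0, 0, 0, 0, 255],
  [0, 0, 0, 0, 0, 0, 255],
  [0, 0, 0, 0, 0, 0, 255],
  [0, 0, 0, 0, 0, 0, 255],
])

```text
time: 25.67
position: [0.3866, -0.3494, 0.0266]
orientation: [2.745, 1.528, 0.0]
force: [-0.7, 0.4, 2.6]
grip_width: 0.0277
grasp_force: 25.0
```

Request:
step_arm([
  [0, 0, -10, 0, 0, 0, 255],
  [0, 0, -20, 0, 0, 0, 255],
  [0, 0, -30, 0, 0, 0, 255],
  [0, 0, -35, 0, 0, 0, 255],
  [0, 0, -35, 0, 0, 0, 255],
  [0, 0, -30, 0, 0, -4, 255],
  [0, 0, 0, 0, 0, -7, 255],
  [0, 0, 0, 0, 0, -7, 255],
  [0, 0, 0, 0, 0, -7, 255],
  [0, 0, 0, 0, 0, -7, 255],
])

```text
time: 26.5
position: [0.3861, -0.3492, 0.1871]
orientation: [2.211, 2.232, 0.0]
force: [-0.4, 1.3, -1.1]
grip_width: 0.0278
grasp_force: 25.0
```

Request:
step_arm([
  [15, 7, 0, 0, 0, 0, 255],
  [25, 10, 0, 0, 0, 0, 255],
  [30, 12, 0, 0, 0, 0, 255],
  [30, 12, 0, 0, 0, 0, 255],
  [30, 12, 0, 0, 0, 0, 255],
  [30, 12, 0, 0, 0, 0, 255],
  [30, 12, 0, 0, 0, 0, 255],
  [30, 12, 0, 0, 0, 0, 255],
  [30, 12, 0, 0, 0, 0, 255],
  [30, 12, 0, 0, 0, 0, 255],
  [30, 12, 0, 0, 0, 0, 255],
  [30, 12, 0, 0, 0, 0, 255],
  [30, 12, 0, 0, 0, 0, 255],
  [30, 12, 0, 0, 0, 0, 255],
  [30, 12, 0, 0, 0, 0, 255],
  [30, 12, 0, 0, 0, 0, 255],
  [30, 14, 0, 0, 0, 0, 255],
  [25, 12, 0, 0, 0, 0, 255],
  [15, 9, 0, 0, 0, 0, 255],
  [0, 0, 0, 0, 0, 0, 255],
])

```text
time: 28.17
position: [0.6054, 0.1863, 0.1863]
orientation: [-2.211, -2.231, -0.001]
force: [-0.4, 0.4, -1.1]
grip_width: 0.0275
grasp_force: 25.0
```

Request:
step_arm([
  [0, 0, 0, 0, 0, 0, 255],
  [0, 0, 0, 0, 0, 0, 255],
  [0, 0, 0, 0, 0, 0, 255],
])

```text
time: 28.42
position: [0.6043, 0.1795, 0.1867]
orientation: [2.22, 2.222, -0.001]
force: [-0.5, -0.8, -1.4]
grip_width: 0.0273
grasp_force: 25.0
```

```bash
python3 - <<'E'
from h import *
T=wristT(); im=eyes.grab_frame('wrist'); np.save('T9.npy',T); save(im,'w9.png')
go(.607,.23,.05,0)
E
```

```text
turn [-0.   0.   0.1] | shift before turn [ 50.4   2.7 136.7] | after [ 50.4   2.6 136.7]
turn [  -0.    -0.  -179.9] | shift before turn [ 50.4   2.7 136.7] | after [-50.4  -2.6 136.7]
pos [0.6044 0.1796 0.1867] jaw 0.1 q [-0.84  0.52  0.62  1.75 -0.35  0.99 -0.07] t 28.47
```

View pics/w9.png

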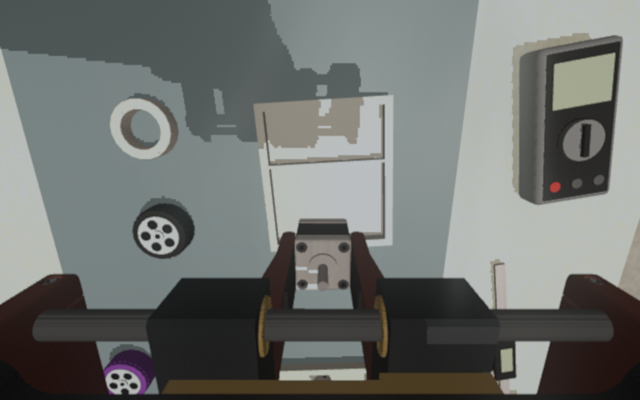

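Tray_two: outer corners (254,103), (394,95) and (392,245); divider from (268,163) to (384,158), with the narrow compartment at the top (+y).

```bash
python3 - <<'E'
from h import *
T=np.load('T9.npy')
P={n:1e3*onz(ray('wrist',p,T=T),.018)[:2] for n,p in dict(TL=(254,103),TR=(394,95),BR=(392,246),dL=(269,164),dR=(384,158.5)).items()}
for n in P: print(n,np.round(P[n],1))
print('yaw',np.degrees(np.arctan2(*(P['TR']-P['TL'])[::-1])),np.degrees(np.arctan2(*(P['dR']-P['dL'])[::-1])),np.degrees(np.arctan2(*(P['TR']-P['BR'])[::-1]))-90)
c=(P['TL']+P['BR'])/2; print('centre',c, 'size',np.linalg.norm(P['TR']-P['TL']),np.linalg.norm(P['TR']-P['BR']))
y=np.radians(2.7); Rm=np.array([[np.cos(y),-np.sin(y)],[np.sin(y),np.cos(y)]])
print('narrow',c+Rm@[0,44.5],'from divider',(P['dL']+P['dR'])/2+Rm@[0,28.5],'wide',c+Rm@[0,-28.5],(P['dL']+P['dR'])/2+Rm@[0,-44.5])
print('wheel top',onz(ray('wrist',(158,236),T=T),.03),'wheel two-view',tri(ray('wrist',(158,236),T=T),ray('top',(260,196))))
n=c+Rm@[0,44.5]; go(n[0]/1e3,n[1]/1e3,.09,2.7)
E
```

```text
TL [536.5 259.7]
TR [672.5 267.2]
BR [681.2 106.8]
dL [548.1 199.6]
dR [666.4 205.3]
yaw 3.155061932857103 2.7952808551209705 3.113949524083381
centre [608.82242595 183.22992918] size 136.22025400222893 160.5946978902837
narrow [606.7261889  227.68052862] from divider [605.90905268 230.90893405] wide [610.1649598  154.76156775] [609.34782358 157.98997318]
wheel top [0.42804264 0.12416204 0.03      ] wheel two-view (array([0.42789361, 0.12433407, 0.02997358]), [np.float64(0.00022722136694354255), np.float64(0.00022722136694365021)])
turn [-0.   0.  -2.6] | shift before turn [48.1  2.4 96.7] | after [47.9  4.6 96.7]
turn [  0.    0.  177.4] | shift before turn [48.1  2.4 96.7] | after [-47.9  -4.6  96.7]
pos [0.6044 0.1796 0.1867] jaw 0.1 q [-0.84  0.52  0.62  1.75 -0.35  0.99 -0.07] t 28.47
```

Request:
step_arm([
  [20, 2, 10, 0, 0, -2.9, 255],
  [29.7, 2.4, 20, 0, 0, 0, 255],
  [0, 0, 30, 0, 0, 0, 255],
  [0, 0, 25, 0, 0, 0, 255],
  [0, 0, 15, 0, 0, 0, 255],
  [0, 0, 0, 0, 0, 0, 255],
  [0, 0, 0, 0, 0, 0, 255],
  [0, 0, 0, 0, 0, 0, 255],
  [0, 0, 0, 0, 0, 0, 255],
])

```text
time: 29.22
position: [0.6085, 0.2313, 0.0881]
orientation: [2.16, 2.28, 0.004]
force: [-0.3, -0.6, -1.4]
grip_width: 0.0276
grasp_force: 25.0
```

```bash
python3 - <<'E'
from h import *
go(.6064,.2295,.0296,3)
E
```

```text
turn [ 0.1 -0.1  0.1] | shift before turn [-1.8 -2.4 58.5] | after [-1.7 -2.2 58.5]
turn [ 1.000e-01  2.000e-01 -1.799e+02] | shift before turn [-1.8 -2.4 58.5] | after [ 1.7  2.2 58.5]
pos [0.6085 0.2313 0.0881] jaw 3.1 q [-0.83  0.66  0.53  1.76 -0.44  0.83 -0.04] t 29.22
```

Request:
step_arm([
  [-1.5, -2, 12, 0, 0, 0, 255],
  [0, 0, 16, 0, 0, 0, 255],
  [0, 0, 14, 0, 0, 0, 255],
  [0, 0, 8, 0, 0, 0, 255],
  [0, 0, 4, 0, 0, 0, 255],
  [0, 0, 2, 0, 0, 0, 255],
  [0, 0, 1.3, 0, 0, 0, 255],
  [0, 0, 1, 0, 0, 0, 255],
  [0, 0, 0.7, 0, 0, 0, 255],
  [0, 0, 0, 0, 0, 0, 255],
  [0, 0, 0, 0, 0, 0, 255],
  [0, 0, 0, 0, 0, 0, 255],
])

```text
time: 30.22
position: [0.6052, 0.2293, 0.0296]
orientation: [-2.16, -2.279, 0.0]
force: [-8.2, -2.4, 15.2]
grip_width: 0.0276
grasp_force: 25.0
```

Request:
step_arm([
  [0, 0, -0.3, 0, 0, 0, 255],
  [0, 0, 0, 0, 0, 0, 110],
  [0, 0, 0, 0, 0, 0, 110],
  [0, 0, 0, 0, 0, 0, 110],
  [0, 0, 0, 0, 0, 0, 110],
  [0, 0, -10, 0, 0, 0, 110],
  [0, 0, -20, 0, 0, 0, 110],
  [0, 0, -35, 0, 0, 0, 110],
  [0, 0, -35, 0, 0, 0, 110],
  [0, 0, -30, 0, 0, 0, 0],
  [-10, -18, 0, 0, 0, 0, 0],
  [-15, -30, 0, 0, 0, 0, 0],
  [-20, -38, 0, 0, 0, 0, 0],
  [-20, -38, 0, 0, 0, 0, 0],
  [-20, -38, 0, 0, 0, 0, 0],
  [-11, -20, 0, 0, 0, 0, 0],
  [0, 0, 0, 0, 0, 0, 0],
  [0, 0, 0, 0, 0, 0, 0],
  [0, 0, 0, 0, 0, 0, 0],
  [0, 0, 0, 0, 0, 0, 0],
], squeeze=15)

```text
time: 31.88
position: [0.4339, 0.1268, 0.1583]
orientation: [2.159, 2.28, 0.002]
force: [0.4, 0.3, -0.4]
grip_width: 0.0875
grasp_force: 0.0
```

```bash
python3 - <<'E'
from h import *
T=wristT(); im=eyes.grab_frame('wrist'); np.save('T10.npy',T); save(im,'w10.png')
for n in ('wheel_large','motor_small'):
  for m in eyes.masks_of('wrist',n)[:2]: print(n,m['p'],m['point'],onz(ray('wrist',m['point'],T=T),.02))
uv=eyes.recognise('wrist','wheel_large')[0]['point']; print(im[int(uv[1])-6:int(uv[1])+6,int(uv[0])-6:int(uv[0])+6].mean((0,1)))
for t in (130,150): print(face(im,uv,T,.029,t,45))
go(.428,.1243,.022,3)
E
```

```text
wheel_large 0.94 [314.0, 189.7] [0.4249508  0.12742987 0.02      ]
wheel_large 0.65 [241.4, 362.5] [ 0.35119751 -0.08247103  0.02      ]
motor_small 0.75 [531.2, 84.8] [0.60893532 0.23180841 0.02      ]
[138.34722222 140.63194444 143.125     ]
(array([423.4, 128.2]), array([86.1, 85.5]), 3.0, array([423.1, 124.3], dtype=float32), 6449)
(array([427.6, 124. ]), array([42. , 41.7]), 3.1, array([427.9, 123.5], dtype=float32), 1333)
turn [0.  0.  0.1] | shift before turn [ -1.5  -5.1 135.7] | after [ -1.6  -5.1 135.7]
turn [-1.000e-01  0.000e+00 -1.799e+02] | shift before turn [ -1.5  -5.1 135.7] | after [  1.6   5.1 135.7]
pos [0.433  0.1261 0.1577] jaw 3.1 q [-1.    0.25  0.67  2.19 -0.23  0.77 -0.12] t 32.08
```

View pics/w10.png

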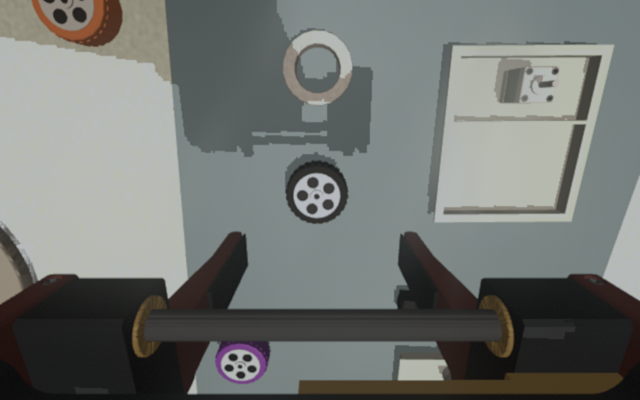

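The black wheel is at (317,192) between the open fingers and clear of the tape. The small motor is upright in the narrow compartment at (530,85).

Request:
step_arm([
  [-2, -5.1, 15, 0, 0, 0, 0],
  [0, 0, 30, 0, 0, 0, 0],
  [0, 0, 30, 0, 0, 0, 0],
  [0, 0, 27, 0, 0, 0, 0],
  [0, 0, 17, 0, 0, 0, 0],
  [0, 0, 10, 0, 0, 0, 0],
  [0, 0, 5.7, 0, 0, 0, 0],
  [0, 0, 0, 0, 0, 0, 0],
  [0, 0, 0, 0, 0, 0, 0],
  [0, 0, 0, 0, 0, 0, 0],
  [0, 0, 0, 0, 0, 0, 255],
  [0, 0, 0, 0, 0, 0, 255],
  [0, 0, 0, 0, 0, 0, 255],
  [0, 0, 0, 0, 0, 0, 255],
  [0, 0, 0, 0, 0, 0, 255],
  [0, 0, 0, 0, 0, 0, 255],
  [0, 0, 0, 0, 0, 0, 255],
  [0, 0, 0, 0, 0, 0, 255],
])

```text
time: 33.58
position: [0.4275, 0.1237, 0.0233]
orientation: [-2.161, -2.281, -0.001]
force: [0.3, 0.2, 4.7]
grip_width: 0.0578
grasp_force: 15.0
```

Request:
step_arm([
  [0, 0, -10, 0, 0, 0, 255],
  [0, 0, -20, 0, 0, 0, 255],
  [0, 0, -30, 0, 0, 0, 255],
  [0, 0, -30, 0, 0, 0, 255],
  [0, 0, -15, 0, 0, 0, 255],
  [0, 0, 0, 0, 0, 0, 255],
  [0, 0, 0, 0, 0, 0, 255],
])

```text
time: 34.17
position: [0.4273, 0.124, 0.1287]
orientation: [-2.16, -2.281, -0.003]
force: [0.7, 0.0, -0.6]
grip_width: 0.0576
grasp_force: 15.0
```

```bash
python3 - <<'E'
from h import *
print(bot.get_obs()['grip_width']); go(.6097,.1565,.10,3)
E
```

```text
0.05757233286873749
turn [ 0.1 -0.1  0.1] | shift before turn [ 22.5 183.8  28.9] | after [ 22.9 183.8  28.7]
turn [ 1.000e-01  1.000e-01 -1.799e+02] | shift before turn [ 22.5 183.8  28.9] | after [ -22.9 -183.8   28.7]
pos [0.4273 0.124  0.1287] jaw 3.1 q [-0.98  0.3   0.66  2.22 -0.29  0.7  -0.06] t 34.17
```

Request:
step_arm([
  [2, 18, 0, 0, 0, 0, 255],
  [4, 30, 0, 0, 0, 0, 255],
  [4, 36, 0, 0, 0, 0, 255],
  [4, 36, 0, 0, 0, 0, 255],
  [4, 32, 0, 0, 0, 0, 255],
  [3, 21, 10, 0, 0, 0, 255],
  [1.7, 10.8, 20, 0, 0, 0, 255],
  [0, 0, 10, 0, 0, 0, 255],
  [0, 0, 0, 0, 0, 0, 255],
  [0, 0, 0, 0, 0, 0, 255],
  [0, 0, 0, 0, 0, 0, 255],
  [0, 0, 0, 0, 0, 0, 255],
])

```text
time: 35.17
position: [0.6092, 0.1561, 0.0888]
orientation: [-2.161, -2.28, -0.001]
force: [0.3, 0.3, -0.1]
grip_width: 0.0577
grasp_force: 15.0
```

```bash
python3 - <<'E'
from h import *
T=wristT(); im=eyes.grab_frame('wrist'); np.save('T11.npy',T); save(im,'w11.png')
# divider / rim check: brightness profile along a column left of the wheel, converted to tray y
g=cv2.cvtColor(im,cv2.COLOR_RGB2GRAY)
for n in ('motor_small','tray_two','wheel_large'):
  for m in eyes.masks_of('wrist',n)[:1]:
    z={'motor_small':.03,'tray_two':.018,'wheel_large':.11}[n]; r=np.argwhere(m['region'])
    print(n,round(m['p'],2),np.round(m['point']),np.round(onz(ray('wrist',m['point'],T=T),z),3),'rows',r[:,0].min(),r[:,0].max(), np.round(onz(ray('wrist',(322,r[:,0].min()),T=T),z),3))
go(.6097,.1565,.0263,3)
E
```

```text
motor_small 0.94 [322. 105.] [0.604 0.235 0.03 ] rows 88 134 [0.603 0.245 0.03 ]
tray_two 0.56 [329. 144.] [0.61  0.209 0.018] rows 58 264 [0.602 0.263 0.018]
wheel_large 0.57 [318. 251.] [0.605 0.172 0.11 ] rows 197 308 [0.606 0.197 0.11 ]
turn [ 0.1 -0.   0.1] | shift before turn [ 0.   0.  62.5] | after [ 0.1  0.1 62.5]
turn [ 1.000e-01  1.000e-01 -1.799e+02] | shift before turn [ 0.   0.  62.5] | after [-0.1 -0.1 62.5]
pos [0.6096 0.1564 0.0888] jaw 3.1 q [-0.75  0.64  0.56  1.82 -0.45  0.81  0.09] t 35.37
```

Request:
step_arm([
  [0, 0, 12, 0, 0, 0, 255],
  [0, 0, 16, 0, 0, 0, 255],
  [0, 0, 15, 0, 0, 0, 255],
  [0, 0, 9, 0, 0, 0, 255],
  [0, 0, 4.5, 0, 0, 0, 255],
  [0, 0, 2.5, 0, 0, 0, 255],
  [0, 0, 1.5, 0, 0, 0, 255],
  [0, 0, 1, 0, 0, 0, 255],
  [0, 0, 0.7, 0, 0, 0, 255],
  [0, 0, 0, 0, 0, 0, 255],
  [0, 0, 0, 0, 0, 0, 255],
  [0, 0, 0, 0, 0, 0, 255],
])

```text
time: 36.37
position: [0.61, 0.1562, 0.0263]
orientation: [2.16, 2.28, 0.001]
force: [-0.9, 0.3, 1.8]
grip_width: 0.058
grasp_force: 15.0
```

Request:
step_arm([
  [0, 0, 0, 0, 0, 0, 40],
  [0, 0, 0, 0, 0, 0, 40],
  [0, 0, 0, 0, 0, 0, 40],
  [0, 0, 0, 0, 0, 0, 40],
  [0, 0, -8, 0, 0, 0, 40],
  [0, 0, -15, 0, 0, 0, 40],
  [0, 0, -30, 0, 0, 0, 40],
  [0, 0, -35, 0, 0, 0, 40],
  [0, 0, -35, 0, 0, 0, 40],
  [0, 0, -30, 0, 0, 0, 40],
  [-30, -30, 0, 0, 0, 0, 40],
  [-35, -35, 0, 0, 0, 0, 40],
  [-35, -35, 0, 0, 0, 0, 40],
  [-35, -35, 0, 0, 0, 0, 40],
  [-20, -20, 0, 0, 0, 0, 40],
  [0, 0, 0, 0, 0, 0, 40],
  [0, 0, 0, 0, 0, 0, 40],
  [0, 0, 0, 0, 0, 0, 40],
])

```text
time: 37.87
position: [0.4803, 0.0117, 0.1799]
orientation: [2.16, 2.28, 0.004]
force: [0.1, 0.1, -0.5]
grip_width: 0.0742
grasp_force: 0.0
```

```bash
python3 - <<'E'
from h import *
a=eyes.grab_frame('scene')[140:380,160:480]; b=eyes.grab_frame('top')[85:165,195:460]
A=cv2.resize(a,None,fx=1.5,fy=1.5,interpolation=cv2.INTER_CUBIC); B=cv2.resize(b,(795,240),interpolation=cv2.INTER_CUBIC)
im=np.zeros((600,800,3),np.uint8); im[:360,:480]=A; im[360:600,:795]=B; save(im,'fin.png')
go()
E
```

```text
turn [ 0.1 -0.   0. ] | shift before turn [0. 0. 0.] | after [0. 0. 0.]
turn [ 0.0e+00  1.0e-01 -1.8e+02] | shift before turn [0. 0. 0.] | after [0. 0. 0.]
pos [0.4805 0.0122 0.1794] jaw 3.2 q [-0.76  0.28  0.72  2.11 -0.25  0.84  0.16] t 37.97
```

View pics/fin.png

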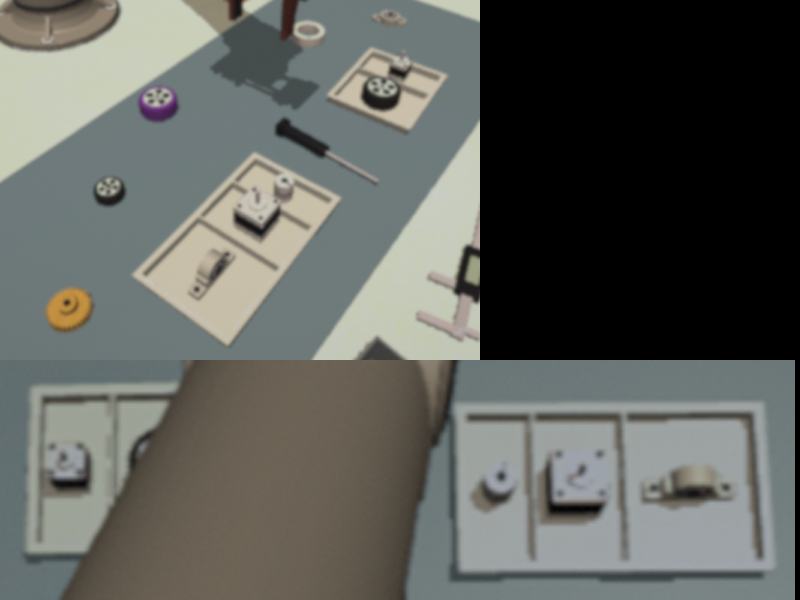

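The final view shows all five parts upright in the right compartments: coupling (498,483), large motor (578,480), pillow block (690,487), small motor (68,465), and the large wheel in the wide compartment (scene crop, 380,90). The gear, small wheel and flange bearing are undisturbed, so I'm handing in.

```bash
python3 -c "
from cell import bot
print(bot.job_done())"
```

```text
the job is handed in; nothing more can be done
None
```

Both kits are made up and the job was handed in at about 38 s: all five parts stand upright in their compartments in the final pictures, and the spur gear, smaller wheel and flange bearing were left where they were (no verdict was returned).

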